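# Find the thread hand of the red tub's cap and hold it lifted off

## Task

Slide the steel keeper bar of the shaker cradle back towards the robot, all the way to its stop, so that the caps are free. Then twist the white cap off the tub with the red band - its thread may be right- or left-handed, so if it will not loosen one way try the other - lift it level about 8 cm straight up above its tub and finish while still holding it there in the gripper. Leave the blue tub's cap and everything else on the bench as they are.

Things in the scene. Friction and masses are not known exactly. Their poses are not given: they have to be found in the camera images.
- cradle: Fixed cradle on the bench: grey base plate 200 x 350 x 12 mm (x = -135 to +65 mm) with two nests for tubs, at y = +80 and -80 mm. Origin on the bench surface (z = 0) midway between the nests. Its y axis runs along the row of tubs; its -x axis points roughly to the robot. Placed and turned (up to 0.3 rad) differently each time.
- keeper (a joint): Slide of the steel keeper bar, m: 0 = over both caps, 0.10 = back at its stop, moving along the cradle's -x. Starts at 0 to 0.015. Friction 2 N, drag 6 N per m/s; stays where left. The bar is 28 mm wide, 316 mm long (along y), 8 mm thick, underside 134 mm and top 142 mm above the bench, on uprights at y = +-150 mm.
- keeper_knob (a point): Centre of the top of the black knob in the middle of the keeper bar, 170 mm above the bench. The knob is an upright cylinder 20 mm in diameter, 28 mm tall, standing on the bar's top; pinch it from above and drag.
- tub_red: White tub with the RED band, 84 mm in diameter, 70 mm tall to the shoulder, fixed firmly in either nest. Origin at the centre of its underside, 12 mm above the bench; axes parallel to the cradle's. Its neck has a coarse two-start thread under the cap: right- or left-handed, different from run to run, not to be seen from outside.
- cap_red: Red tub's white ribbed cap, 50 mm diameter, 36 mm tall, 28 to 56 g, black stripe on top along its x axis. Origin: centre of its underside, 72 mm above the tub's origin when on (top 120 mm above the bench). Starts aligned with the tub. Turns freely the right way; lifts off only once turned 0.85 to 1.8 rad (second stop) from the start, best 1.25. The wrong way it stops dead within 0.2 rad.
- tub_blue: White tub with the BLUE band, same shape as the red one, fixed in the other nest. Not to be opened.
- cap_blue: The blue tub's cap, same shape as the red tub's cap. Leave it screwed on.
- pill_bottle: Bystander: small white bottle, 42 mm in diameter, 65 mm tall, loose, standing beside the cradle. Origin at the centre of its underside.
- amber_bottle: Bystander: amber bottle with a white cap, 56 mm in diameter, 100 mm tall, loose, standing beside the cradle. Origin at the centre of its underside.
- pot: Bystander: open white pot, 110 mm in diameter, 90 mm tall, loose. Origin at the centre of its underside.
- carton: Bystander: paper carton 70 x 150 x 45 mm, loose. Origin at the centre of its underside.
- red_lid: Bystander: flat red lid, 72 mm in diameter, 16 mm tall, loose. Origin at the centre of its underside.
- spatula: Bystander: spatula lying flat, loose. Origin under its middle.
Things that resemble listed ones, but are neither listed nor needed, are in the scene too. What is shaped like the cap_red but pink is not meant. What is shaped like the cap_blue but yellow is not meant.

How it is judged:
By the outcome, as a careful person would: the job done as asked, in the order asked, and still so for the second after the job is handed in, while the arm keeps its last pose, push and grip.
It also fails if it takes over 64 s, if anything falls off the work surface, if the arm or the gripper's body presses on something with over 40 N, if the wrist force passes 120 N, or if a joint passes its speed limit or range.

## Robot

A 6-joint arm with a two-finger parallel gripper is mounted at the origin on the work surface. World frame = base frame: x ahead of the robot, y to its left, z up, the work surface at z = 0. Lengths are in m, angles in rad, forces in N, time in s.
With the tool pointing down it reaches from about 0.25 to 0.775 m from the base axis. Payload 8.9 kg.
Tool frame: the origin (TCP) lies at the very end of the fingers, on their centre line; the grasp point (between the pads) lies 19 mm behind it; z points along the fingers, y is the line along which they close (so a half turn about z gives the same grasp; the last joint's range is limited). The gripper opens to 85 mm and grips with 20 to 120 N. Pads are 22 mm wide; open, the fingers measure 114 mm over their backs; the gripper's body (76 mm by 85 mm) begins 54 mm behind the grasp point. The pads swing forward as they close: fully open they stand 13 mm farther back than shut.
Start: joints at [1.156, 0.291, -0.153, 1.127, 0, 1.431], TCP at [0.143, 0.505, 0.204] pointing down, gripper open.
Joint ranges: [-2.52, 2.52], [-0.91, 1.74], [-1.3, 1.37], [-1.96, 2.02], [-1.52, 1.47], [-3.14, 3.14]. Speed limits (rad/s): [2.22, 2.22, 2.79, 3.14, 3.14, 3.14].

## Interface

Orientations are given as a rotation vector (axis times angle).
In Python, from rig import r gives the robot as it stands. The module is installed in compiled form; this text tells all that it offers.
- The arm moves only by the shell command python3 -m inch 'ROWS' [FORCE]. ROWS is JSON, a list that holds one entry, the list of rows, each a list of 5 numbers: the finger opening in mm, from 0 to 85.4, then the shift along the tool's x, y, z in mm, then the turn about the tool's z in rad. A call has 1 to 10 rows; each row shifts and turns the commanded pose from where the row before left it, along the tool's axes as they then stand; what a row does not reach is not made up. A row lasts 1/12 s, in which the tool goes at most 41.7 mm and 7.16 degrees, less where a joint would pass 70% of its speed; a pose out of reach is approached as far as the arm can. A call is refused whole if a number of a shift passes 41.7 or a number of a turn 0.125, either way. A call with a gripper value outside its range is refused whole. The fingers move at their own pace and stop on an object; FORCE is the grip in N (left out, the last holds). Time passes only in rows, so rows that do not move let the fingers close. It gives the time, the measured TCP pose, the force, the opening and the grip force at its end, in the units of the state.
- r.sense(): the state, without advancing time (a new reading comes with each control period).
- r.grab_frame(name): name is "scene" or "side" or "wrist"; returns a dict with "frame" (420x560x3 uint8, red, green, blue), "z_map" (420x560 float32, m along the optical axis (not along the pixel's ray), 0 where there is no reading), "K" (3x3 intrinsics, pixels), "position" and "attitude" of the camera in the world. Camera axes: x right, y up, looking along -z (the intrinsics and any distortion apply to the point x, -y, -z); pixel columns grow to the right and rows downward; lengths in m; the calibration is good to about 2 mm. A picture is of the moment at which its call begins.
- r.sign_off(): hands the job in; it is judged then, once.
The state is a dict: "time": time; "joint_pos": joint angles; "joint_vel": joint speeds; "effort": joint torques, N m; "tool_pos": TCP position; "tool_rot": TCP orientation; "ft_force": force on the tool from outside, world axes, zero at the start; "torque": the same for the moment, N m; "gripper_width": finger opening in m; "grip_force": force on a finger pad.
Only numpy, scipy, OpenCV 4.12 (cv2) and the standard library are available. Lean on these libraries where they do the work, as an engineer would, in place of code of your own. Each camera call takes 0.05 s, during which the arm holds its last target. There are 200 camera calls.

## Working session

There is one attempt and no reset: what is moved stays moved. The work goes in short steps, Python scripts to look and compute and a shell command to move; the robot and the scene stay as the last step left them, time stands still between calls to the robot, and variables do not carry over. Pictures are saved under pics/ and viewed, at most 10 in all, crops included, and the job is handed in when it is done.

```bash
mkdir -p pics; cat > h.py <<'E'
import numpy as np,cv2
from scipy.spatial.transform import Rotation as R
from rig import r
def rot(a):
    a=np.array(a,float)
    return a if a.shape==(3,3) else (R.from_rotvec(a).as_matrix() if a.size==3 else R.from_quat(a).as_matrix())
def cloud(f):
    z=f["z_map"];K=f["K"];v,u=np.mgrid[:z.shape[0],:z.shape[1]]
    p=np.stack([(u-K[0,2])/K[0,0]*z,-(v-K[1,2])/K[1,1]*z,-z],-1)
    return p@rot(f["attitude"]).T+np.array(f["position"])
def save(f,n): cv2.imwrite("pics/"+n,f["frame"][:,:,::-1])
E
python3 - <<'E'
from h import *
print(r.sense())
for n in("scene","side"):
    f=r.grab_frame(n);save(f,n+"0.png");print(n,f["K"],f["position"],f["attitude"],f.keys())
    np.savez(n+"0.npz",P=cloud(f),I=f["frame"],z=f["z_map"])
E
```

```text
{'time': 0.0, 'joint_pos': array([ 1.15570009e+00,  2.91278923e-01, -1.54146135e-01,  1.12667003e+00,
        9.58445725e-06,  1.43154218e+00]), 'joint_vel': array([ 1.14353026e-03,  3.41571349e-04,  5.44319856e-05,  6.19164150e-04,
       -4.27512873e-04,  6.08074549e-04]), 'effort': array([-3.75986070e-03, -5.37144256e+01,  3.31366217e+01,  1.59255270e-02,
       -6.04457127e-04,  6.46431772e-06]), 'tool_pos': array([0.14276552, 0.50472599, 0.20342563]), 'tool_rot': array([-4.31869144e-01, -3.11139821e+00,  1.95787635e-03]), 'ft_force': array([-0.0255985 , -1.18238051, -0.17469353]), 'torque': array([-0.03672235,  0.00621488,  0.02872861]), 'grip_force': 0.0, 'gripper_width': 0.08540398505542797}
scene [[490.37652744   0.         287.17363288]
 [  0.         490.37652744 210.14886663]
 [  0.           0.           1.        ]] [1.24205563 0.34010686 1.21268163] [0.36082036 0.60737453 2.01888658] dict_keys(['frame', 'z_map', 'K', 'position', 'attitude'])
side [[509.53472563   0.         270.95451728]
 [  0.         509.53472563 211.11546306]
 [  0.           0.           1.        ]] [ 0.41647738 -1.02144995  1.27749413] [ 0.73218939 -0.06217623 -0.19002999] dict_keys(['frame', 'z_map', 'K', 'position', 'attitude'])
```

View pics/scene0.png

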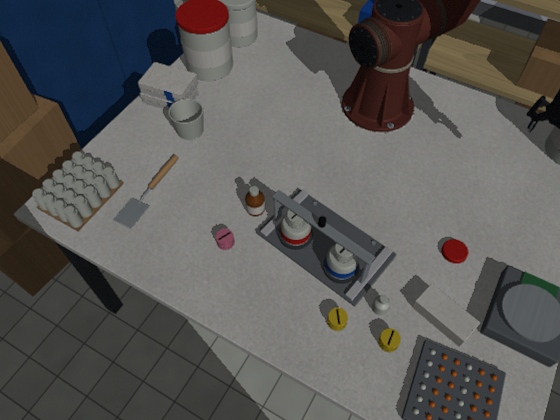

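View pics/side0.png

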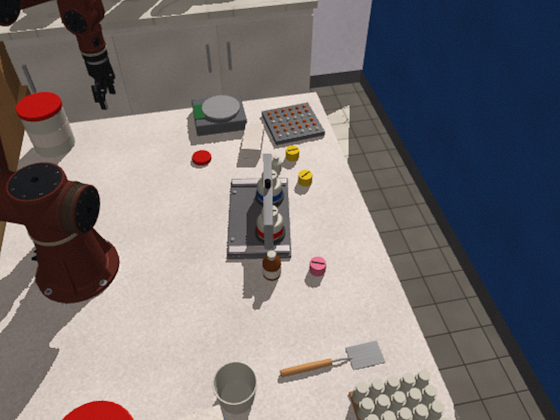

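The scene view has the red tub's cap at about (295,222), the blue tub's cap at (342,250), the keeper knob at (322,222), a pink decoy at (225,238) and yellow decoys at (338,319) and (390,340). The robot side is at the top. I'll measure the bar, knob and caps, and check the choice in a crop.

```bash
python3 - <<'E'
from h import *
for n,box in(("scene",(240,170,410,310)),("side",(220,140,300,265))):
    d=np.load(n+"0.npz");P,I=d["P"],d["I"].astype(int);x0,y0,x1,y1=box
    m=np.zeros(P.shape[:2],bool);m[y0:y1,x0:x1]=1;m&=d["z"]>0
    z=P[...,2]
    bar=P[m&(abs(z-.142)<.005)][:,:2]
    bar=bar[np.linalg.norm(bar-np.median(bar,0),axis=1)<.2]
    rr=cv2.minAreaRect(bar.astype(np.float32)*1000);print(n,"bar",len(bar),rr,cv2.boxPoints(rr).round(0).tolist())
    q=P[m&(z>.160)&(z<.18)];print("knob",len(q),q.mean(0).round(4),q.min(0).round(3),q.max(0).round(3))
    c=P[m&(abs(z-.120)<.004)];print("caps top",len(c))
    b=P[m&(abs(z-.012)<.004)][:,:2];rr=cv2.minAreaRect(b.astype(np.float32)*1000);print("base",len(b),rr)
    R_,G,B=I[...,0],I[...,1],I[...,2]
    for nm,k in(("red",(R_>G+60)&(R_>B+60)&(z<.08)&(z>.02)),("blue",(B>R_+50)&(z>.02)&(z<.08))):
        q=P[m&k];print(nm,len(q),q.mean(0).round(3) if len(q) else 0)
f=cv2.imread("pics/scene0.png")[170:310,240:410];cv2.imwrite("pics/crop0.png",cv2.resize(f,None,fx=4,fy=4,interpolation=cv2.INTER_CUBIC))
E
```

```text
scene bar 1122 ((615.4823608398438, 92.69742584228516), (314.3728332519531, 31.410226821899414), 79.69515991210938) [[572.0, -59.0], [603.0, -65.0], [659.0, 245.0], [628.0, 250.0]]
knob 53 [0.6166 0.0932 0.1681] [0.606 0.083 0.16 ] [0.625 0.102 0.174]
caps top 261
base 3169 ((570.8202514648438, 70.64433288574219), (393.8894958496094, 452.1003112792969), 15.551268577575684)
red 94 [0.635 0.034 0.046]
blue 91 [0.667 0.187 0.046]
side bar 533 ((612.3241577148438, 88.07638549804688), (318.9154052734375, 26.77338218688965), 79.50993347167969) [[570.0, -66.0], [596.0, -71.0], [655.0, 242.0], [628.0, 247.0]]
knob 36 [0.6106 0.086  0.1669] [0.602 0.076 0.16 ] [0.622 0.097 0.175]
caps top 96
base 2089 ((603.6138916015625, 193.74560546875), (567.05029296875, 276.1755676269531), 78.24304962158203)
red 63 [ 0.601 -0.025  0.045]
blue 51 [0.633 0.135 0.044]
```

View pics/crop0.png

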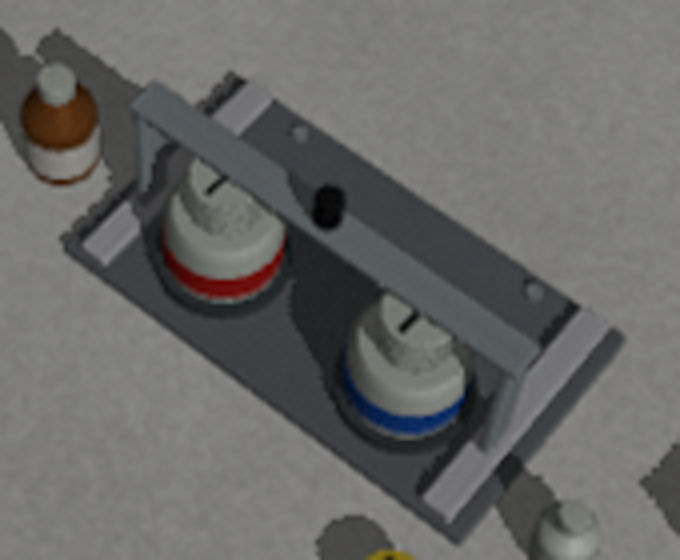

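The crop confirms it. The red-banded tub is at crop (222,240) with its white cap partly under the bar, the blue tub is at (408,370), and the black knob is at (328,205). The cradle's yaw is about -0.18, the knob is at about (0.6145, 0.0905), and the decoys lie outside the cradle. Next I lift, align and travel.

```bash
python3 -m inch '[[[60,0,0,-25,-0.094],[60,0,0,-25,0],[60,-27,-16,0,0],[60,-27,-16,0,0],[60,-27,-16,0,0],[60,-27,-16,0,0],[60,-27,-16,0,0],[60,-27,-16,0,0],[60,-27,-16,0,0],[60,-27,-16,0,0]]]' 40
python3 -m inch '[[[60,-27,-16,0,0],[60,-27,-16,0,0],[60,-27,-16,0,0],[60,-27,-16,0,0],[60,-27,-16,0,0],[60,-27,-16,0,0],[60,-27,-16,0,0],[60,-27,-16,0,0],[60,0,0,0,0],[60,0,0,0,0]]]'
cat > go.py <<'E'
import sys
from h import *
def rel(x,y,z):
    s=r.sense();M=rot(s["tool_rot"]);d=M.T@(np.array([x,y,z])-s["tool_pos"])
    ya=np.arctan2(M[1,1],M[0,1])
    print("shift mm",(d*1000).round(1),"tool y yaw",ya.round(4),"axis",M[:,2].round(3),"tcp",s["tool_pos"].round(4),"j",s["joint_pos"].round(2),"F",s["ft_force"].round(1),"w",round(s["gripper_width"],4),"g",round(float(s["grip_force"]),1),"t",s["time"])
if __name__=="__main__": rel(*map(float,sys.argv[1:4]))
E
python3 go.py 0.6145 0.0905 0.25
```

```text
time: 0.93
tool_pos: [0.333, 0.3389, 0.2538]
tool_rot: [-0.285, -3.128, 0.0]
ft_force: [0.2, 0.5, 0.4]
gripper_width: 0.06
grip_force: 0.0
time: 1.77
tool_pos: [0.5222, 0.1741, 0.2532]
tool_rot: [-0.289, -3.127, 0.001]
ft_force: [-0.2, -0.1, 0.0]
gripper_width: 0.0602
grip_force: 0.0
shift mm [-106.1  -65.2    3.1] tool y yaw 1.3865 axis [-0.001 -0.    -1.   ] tcp [0.5222 0.1741 0.2532] j [0.19 0.32 0.02 1.27 0.   0.37] F [-0.2 -0.1  0. ] w 0.0602 g 0.0 t 1.7667
```

```bash
python3 -m inch '[[[60,-26.5,-16.3,0,0],[60,-26.5,-16.3,0,0],[60,-26.5,-16.3,0,0],[60,-26.5,-16.3,0,0],[60,0,0,0,0],[60,0,0,0,0],[60,0,0,0,0]]]'
python3 go.py 0.6145 0.0905 0.25
python3 - <<'E'
from h import *
f=r.grab_frame("wrist");save(f,"w1.png");P=cloud(f);z=P[...,2];np.savez("w1.npz",P=P,I=f["frame"],z=f["z_map"])
I=f["frame"].astype(int)
k=(f["z_map"]>0)&(z>.163)&(z<.177)&(np.hypot(P[...,0]-.6145,P[...,1]-.0905)<.04)
q=P[k];print(len(q),q.mean(0) if len(q) else 0, q.min(0),q.max(0))
k=(abs(z-.142)<.004)&(f["z_map"]>0);b=P[k][:,:2]
rr=cv2.minAreaRect(b.astype(np.float32)*1000);print(len(b),rr)
E
```

```text
time: 2.35
tool_pos: [0.6131, 0.0929, 0.2538]
tool_rot: [-0.284, -3.127, -0.0]
ft_force: [0.0, -0.3, 0.4]
gripper_width: 0.0601
grip_force: 0.0
shift mm [-1.8 -2.1  3.8] tool y yaw 1.3896 axis [-0.001  0.    -1.   ] tcp [0.6131 0.0929 0.2538] j [0.03 0.46 0.23 1.34 0.   0.21] F [ 0.  -0.3  0.4] w 0.0601 g 0.0 t 2.35
405 [0.61196992 0.0907241  0.16895167] [0.60320764 0.08090753 0.16304144] [0.62216505 0.10026008 0.17103885]
9029 ((612.6531372070312, 90.46908569335938), (315.1248779296875, 27.97689437866211), 79.59129333496094)
```

View pics/w1.png

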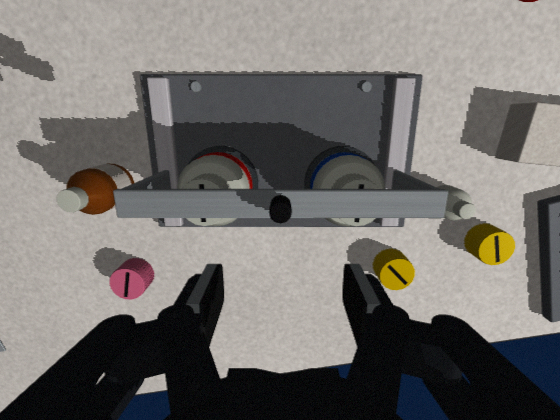

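The wrist view shows the knob at (280,208) in the middle of the bar, with the red-banded tub on the left at (215,175). The knob is at (0.6127, 0.0906), so I descend and pinch.

```bash
python3 -m inch '[[[60,0,-2.4,25,0],[60,0,0,25,0],[60,0,0,25,0],[60,0,0,20,0],[60,0,0,11,0],[60,0,0,0,0],[60,0,0,0,0]]]'
python3 go.py 0.6127 0.0906 0.147
python3 -m inch '[[[15,0,0,0,0],[15,0,0,0,0],[15,0,0,0,0],[15,0,0,0,0],[15,0,0,0,0],[15,0,0,0,0],[15,0,0,0,0]]]' 40
python3 go.py 0.6127 0.0906 0.147
```

```text
time: 2.98
tool_pos: [0.6127, 0.0906, 0.1483]
tool_rot: [-0.283, -3.128, -0.0]
ft_force: [0.6, -0.0, 1.2]
gripper_width: 0.0601
grip_force: 0.0
shift mm [ 0.  -0.   1.3] tool y yaw 1.3903 axis [-0.001  0.    -1.   ] tcp [0.6127 0.0906 0.1483] j [0.03 0.5  0.02 1.09 0.   0.21] F [ 0.6 -0.   1.2] w 0.0601 g 0.0 t 2.9833
time: 3.57
tool_pos: [0.6136, 0.0896, 0.1481]
tool_rot: [0.285, 3.129, 0.0]
ft_force: [-0.6, -0.9, 0.1]
gripper_width: 0.0155
grip_force: 0.0
shift mm [1.1 0.8 1.1] tool y yaw 1.3889 axis [ 0.  0. -1.] tcp [0.6136 0.0896 0.1481] j [0.03 0.5  0.02 1.09 0.   0.21] F [-0.6 -0.9  0.1] w 0.0155 g 0.0 t 3.5667
```

```bash
python3 - <<'E'
from h import *
a=r.grab_frame("wrist")["frame"][140:420,120:440];f=r.grab_frame("side");P=cloud(f);b=f["frame"][120:280,190:350]
z=P[...,2];k=(f["z_map"]>0)&(abs(z-.142)<.005);m=np.zeros_like(k);m[140:265,220:300]=1
print(cv2.minAreaRect((P[k&m][:,:2]*1000).astype(np.float32)))
a=cv2.resize(a,(420,368));b=cv2.resize(b,(368,368),interpolation=cv2.INTER_CUBIC)
cv2.imwrite("pics/c2.png",np.hstack([a,b])[:,:,::-1])
E
```

```text
((603.4094848632812, 39.12351989746094), (223.37017822265625, 26.799758911132812), 79.42633819580078)
```

View pics/c2.png

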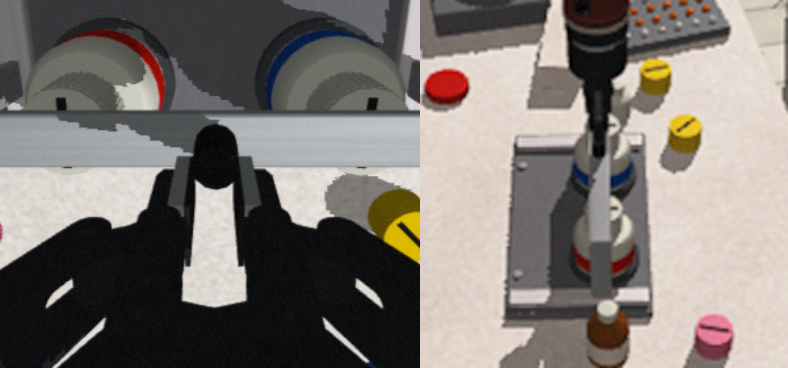

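The wrist crop shows the knob at (215,155), with the pads beside it and apparently a bit to the +x side. There is no grip force. I'll measure the pad tips and the knob in depth.

```bash
python3 - <<'E'
from h import *
s=r.sense();M=rot(s["tool_rot"])
for n in("wrist","side"):
    f=r.grab_frame(n);P=cloud(f);L=(P-s["tool_pos"])@M*1000   # tool frame mm
    ok=(f["z_map"]>0)&(abs(L[...,0])<60)&(abs(L[...,1])<45)&(f["frame"].max(2)<70)
    for lo in range(-75,10,5):
        k=ok&(L[...,2]>=lo)&(L[...,2]<lo+5)
        if k.sum()<3: continue
        q=L[k]
        for nm,g in(("L",q[q[:,1]<-7]),("mid",q[abs(q[:,1])<7]),("R",q[q[:,1]>7])):
            if len(g)>2: print(n,lo,nm,len(g),"x",g[:,0].min().round(0),g[:,0].max().round(0),"y",g[:,1].min().round(0),g[:,1].max().round(0))
E
```

```text
wrist -75 L 642 x -11.0 14.0 y -38.0 -9.0
wrist -75 R 629 x -8.0 15.0 y 9.0 40.0
wrist -70 L 187 x -8.0 14.0 y -29.0 -8.0
wrist -70 R 203 x -6.0 14.0 y 8.0 29.0
wrist -65 L 308 x -10.0 12.0 y -14.0 -7.0
wrist -65 R 313 x -11.0 12.0 y 8.0 15.0
wrist -60 L 182 x -10.0 12.0 y -20.0 -7.0
wrist -60 R 182 x -7.0 12.0 y 8.0 21.0
wrist -55 L 186 x -10.0 12.0 y -20.0 -7.0
wrist -55 R 192 x 0.0 12.0 y 8.0 21.0
wrist -50 L 196 x -9.0 12.0 y -20.0 -7.0
wrist -50 R 195 x -7.0 12.0 y 8.0 21.0
wrist -45 L 155 x -10.0 12.0 y -21.0 -7.0
wrist -45 R 152 x 6.0 12.0 y 8.0 21.0
wrist -40 L 145 x -8.0 12.0 y -20.0 -7.0
wrist -40 R 165 x -6.0 12.0 y 8.0 21.0
wrist -35 L 62 x -9.0 12.0 y -19.0 -7.0
wrist -35 R 57 x 6.0 12.0 y 8.0 19.0
wrist -30 L 17 x -9.0 2.0 y -7.0 -7.0
wrist -30 R 7 x -1.0 1.0 y 8.0 8.0
wrist -25 L 21 x -4.0 6.0 y -8.0 -7.0
wrist -25 mid 747 x -8.0 11.0 y -7.0 7.0
wrist -25 R 39 x -5.0 8.0 y 7.0 8.0
wrist -20 L 12 x -1.0 6.0 y -8.0 -7.0
wrist -20 mid 111 x -4.0 11.0 y -7.0 7.0
wrist -20 R 16 x 5.0 8.0 y 7.0 10.0
wrist -15 L 7 x 4.0 7.0 y -8.0 -7.0
wrist -15 mid 87 x 6.0 11.0 y -7.0 7.0
w
[... 183 characters left out ...]
rist -5 mid 79 x 7.0 11.0 y -7.0 7.0
wrist -5 R 15 x 3.0 8.0 y 7.0 10.0
wrist 0 L 7 x 2.0 7.0 y -9.0 -7.0
wrist 0 mid 60 x 7.0 11.0 y -7.0 7.0
wrist 0 R 12 x 4.0 8.0 y 7.0 10.0
wrist 5 L 87 x -2.0 15.0 y -45.0 -8.0
wrist 5 mid 25 x 6.0 15.0 y -7.0 7.0
wrist 5 R 43 x 15.0 15.0 y 7.0 43.0
side -75 L 3 x -12.0 6.0 y -37.0 -18.0
side -55 L 8 x -5.0 7.0 y -25.0 -20.0
side -50 L 6 x -5.0 7.0 y -24.0 -19.0
side -45 L 8 x -8.0 7.0 y -26.0 -12.0
side -40 L 5 x -8.0 1.0 y -24.0 -17.0
side -35 L 5 x -8.0 7.0 y -21.0 -15.0
side -20 L 7 x -5.0 7.0 y -15.0 -7.0
side -15 L 5 x -5.0 7.0 y -14.0 -10.0
side -10 L 5 x -5.0 5.0 y -14.0 -9.0
side -5 L 3 x -2.0 8.0 y -12.0 -11.0
side 0 L 4 x -5.0 5.0 y -13.0 -8.0
```

The fingers actually end about 31 mm behind the reported TCP, so they closed above the knob. I'll reopen, go lower with force checks, and pinch.

```bash
python3 -m inch '[[[50,0,0,0,0],[50,0,0,0,0],[50,0,0,0,0],[50,0,0,0,0],[50,1,1,8,0],[50,0,0,8,0],[50,0,0,5,0],[50,0,0,5,0],[50,0,0,0,0]]]'
python3 -m inch '[[[15,0,0,0,0],[15,0,0,0,0],[15,0,0,0,0],[15,0,0,0,0],[15,0,0,0,0],[15,0,0,0,0]]]' 40
python3 go.py 0.6127 0.0906 0.12
```

```text
time: 4.52
tool_pos: [0.6118, 0.0908, 0.1204]
tool_rot: [-0.285, -3.126, 0.0]
ft_force: [0.2, 0.4, 0.5]
gripper_width: 0.0497
grip_force: 0.0
time: 5.02
tool_pos: [0.613, 0.0904, 0.1224]
tool_rot: [0.285, 3.128, -0.001]
ft_force: [-1.9, -2.3, 3.8]
gripper_width: 0.0187
grip_force: 39.3
shift mm [0.3 0.1 2.4] tool y yaw 1.3888 axis [ 0.001 -0.001 -1.   ] tcp [0.613  0.0904 0.1224] j [ 0.03  0.52 -0.02  1.03 -0.    0.21] F [-1.9 -2.3  3.8] w 0.0187 g 39.3 t 5.0167
```

Gripped at 39 N. Now I drag towards the robot (tool +x).

```bash
python3 -m inch '[[[15,5,0,0,0],[15,9,0,0,0],[15,9,0,0,0],[15,9,0,0,0],[15,9,0,0,0],[15,9,0,0,0],[15,9,0,0,0],[15,9,0,0,0],[15,9,0,0,0],[15,5,0,0,0]]]'
python3 -m inch '[[[15,3,0,0,0],[15,3,0,0,0],[15,0,0,0,0]]]'
python3 go.py 0.613 0.0904 0.1224
```

```text
time: 5.85
tool_pos: [0.5313, 0.1055, 0.1224]
tool_rot: [0.285, 3.128, -0.001]
ft_force: [2.0, -6.2, 3.0]
gripper_width: 0.0187
grip_force: 39.7
time: 6.1
tool_pos: [0.5256, 0.1066, 0.1224]
tool_rot: [0.285, 3.128, -0.001]
ft_force: [-2.4, -4.5, 7.7]
gripper_width: 0.0184
grip_force: 39.9
shift mm [-88.9  -0.1   0. ] tool y yaw 1.389 axis [ 0.    -0.001 -1.   ] tcp [0.5256 0.1066 0.1224] j [ 0.06  0.37 -0.26  0.94 -0.    0.25] F [-2.4 -4.5  7.7] w 0.0184 g 39.9 t 6.1
```

```bash
python3 -m inch '[[[15,3,0,0,0],[15,3,0,0,0],[15,0,0,0,0]]]'
python3 go.py 0.613 0.0904 0.1224
python3 -m inch '[[[15,2,0,0,0],[15,2,0,0,0],[15,0,0,0,0]]]'
python3 go.py 0.613 0.0904 0.1224
```

```text
time: 6.35
tool_pos: [0.5199, 0.1076, 0.1224]
tool_rot: [0.285, 3.128, -0.001]
ft_force: [-1.3, -4.2, 7.5]
gripper_width: 0.0183
grip_force: 39.9
shift mm [-94.7  -0.1   0. ] tool y yaw 1.3889 axis [ 0.    -0.001 -1.   ] tcp [0.5199 0.1076 0.1224] j [ 0.07  0.36 -0.28  0.93 -0.    0.25] F [-1.3 -4.2  7.5] w 0.0183 g 39.9 t 6.35
time: 6.6
tool_pos: [0.5194, 0.1077, 0.1225]
tool_rot: [0.286, 3.123, -0.002]
ft_force: [12.9, -6.4, -5.0]
gripper_width: 0.0186
grip_force: 39.8
shift mm [-95.2  -0.    0.6] tool y yaw 1.3883 axis [ 0.006 -0.002 -1.   ] tcp [0.5194 0.1077 0.1225] j [ 0.07  0.36 -0.28  0.92 -0.    0.25] F [12.9 -6.4 -5. ] w 0.0186 g 39.8 t 6.6
```

The stop is reached: travel is 95 mm and the force jumped to 13 N. I'll release, rise, and move out to see the caps.

```bash
python3 -m inch '[[[45,0,0,0,0],[45,0,0,0,0],[45,0,0,0,0],[45,0,0,0,0],[45,0,0,-25,0],[85,0,0,-25,0],[85,0,0,-25,0],[85,0,0,-25,0],[85,0,0,0,0]]]'
python3 -m inch '[[[85,-20,-20,0,0],[85,-20,-20,0,0],[85,-20,-20,0,0],[85,-15,-20,0,0],[85,0,0,0,0],[85,0,0,0,0]]]'
python3 go.py 0.603 0.011 0.22
python3 - <<'E'
from h import *
O=np.array([.6174,.0897]);cx=np.array([.9837,-.18]);cy=np.array([.18,.9837])
for n in("scene","side","wrist"):
    f=r.grab_frame(n);save(f,n+"3.png");P=cloud(f);z=P[...,2];ok=f["z_map"]>0
    L=np.stack([(P[...,:2]-O)@cx,(P[...,:2]-O)@cy],-1)*1000
    k=ok&(abs(z-.142)<.003)&(abs(L[...,1])<165)&(abs(L[...,0])<150);
    if k.sum()>20:q=L[k];print(n,"bar",k.sum(),cv2.minAreaRect(q.astype(np.float32)))
    for nm,y0 in(("red",-80),("blue",80)):
        k=ok&(abs(z-.120)<.003)&(np.hypot(L[...,0],L[...,1]-y0)<35)
        if k.sum()>20:
            q=L[k].astype(np.float32);print(n,nm,k.sum(),cv2.minEnclosingCircle(q),np.median(P[k][:,2]).round(4))
E
```

```text
time: 7.35
tool_pos: [0.5184, 0.109, 0.2265]
tool_rot: [0.284, 3.123, 0.002]
ft_force: [0.1, -0.3, 0.1]
gripper_width: 0.085
grip_force: 0.0
time: 7.85
tool_pos: [0.5756, 0.0156, 0.2212]
tool_rot: [-0.288, -3.127, -0.001]
ft_force: [-0.1, -0.0, -0.3]
gripper_width: 0.0849
grip_force: 0.0
shift mm [-27.8   0.5   1.2] tool y yaw 1.3872 axis [-0.001  0.001 -1.   ] tcp [0.5756 0.0156 0.2212] j [-0.1   0.38  0.02  1.21  0.    0.08] F [-0.1 -0.  -0.3] w 0.0849 g 0.0 t 7.85
scene bar 821 ((-97.32169342041016, 2.7548370361328125), (314.6874084472656, 31.32022476196289), 89.89472198486328)
scene red 204 ((2.2373058795928955, -79.0463638305664), 26.771656036376953) 0.12
scene blue 235 ((3.006629467010498, 82.078857421875), 26.5833740234375) 0.1194
side bar 409 ((-100.44589233398438, -3.2277374267578125), (319.3810119628906, 28.14553451538086), 89.99898529052734)
side red 107 ((-0.9154533743858337, -85.88907623291016), 27.611133575439453) 0.1192
side blue 83 ((0.4451583921909332, 76.39077758789062), 25.53746223449707) 0.1198
wrist bar 12946 ((-99.86119842529297, -8.816879272460938), (298.2613220214844, 27.204429626464844), 89.95738983154297)
wrist red 2015 ((0.20885170996189117, -80.0358657836914), 25.044843673706055) 0.1194
wrist blue 2037 ((-0.45108872652053833, 79.86288452148438), 25.66080093383789) 0.1193
```

View pics/wrist3.png

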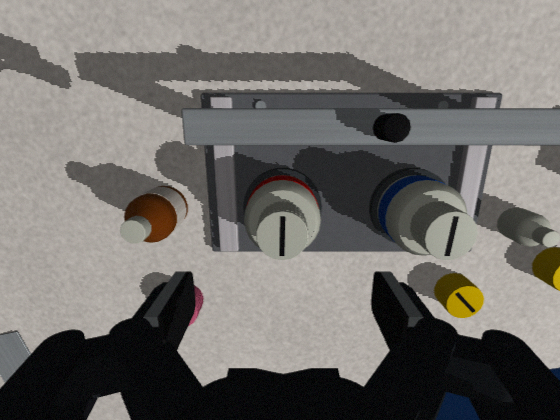

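The wrist view shows the bar back at about row 125 and the caps clear: red-banded tub's cap at (282,235), blue at (450,235). The bar is at -99.9 mm, which is the stop, and the red cap's centre is at (0.6032, 0.0110). I'll move over it and check where the fingers end.

```bash
python3 -m inch '[[[68,-14,0.4,0,0],[68,-13.8,0,0,0],[68,0,0,0,0],[68,0,0,0,0],[68,0,0,0,0]]]'
python3 go.py 0.6032 0.011 0.06
python3 - <<'E'
from h import *
s=r.sense();M=rot(s["tool_rot"]);f=r.grab_frame("wrist");P=cloud(f);L=(P-s["tool_pos"])@M*1000
ok=(f["z_map"]>0)&(abs(L[...,0])<20)&(abs(L[...,1])<60)&(abs(L[...,1])>25)
q=L[ok];q=q[q[:,2]<20];print("ends",np.percentile(q[q[:,1]<0][:,2],[90,99,100]),np.percentile(q[q[:,1]>0][:,2],[90,99,100]))
g=q[q[:,2]>-60];print(g[g[:,1]<0].mean(0),g[g[:,1]>0].mean(0))
k=(f["z_map"]>0)&(abs(P[...,2]-.12)<.003)&(np.hypot(L[...,0],L[...,1])<35);print("cap in tool mm",cv2.minEnclosingCircle(L[k][:,:2].astype(np.float32)))
E
```

```text
time: 8.42
tool_pos: [0.6022, 0.0124, 0.2219]
tool_rot: [-0.284, -3.128, -0.0]
ft_force: [0.5, -0.3, 0.7]
gripper_width: 0.0683
grip_force: 0.0
shift mm [ -1.3  -1.2 161.9] tool y yaw 1.3899 axis [-0.001  0.    -1.   ] tcp [0.6022 0.0124 0.2219] j [-0.1   0.43  0.1   1.24  0.    0.08] F [ 0.5 -0.3  0.7] w 0.0683 g 0.0 t 8.4167
ends [-59.69053484 -39.52266577 -33.52293446] [-59.69991214 -39.33185649 -32.96420122]
[  4.87323659 -36.8267983  -49.34822008] [  4.84115808  37.21600681 -49.28469804]
cap in tool mm ((-1.1598682403564453, -1.2882879972457886), 25.049819946289062)
```

The cap is offset by (-1.2,-1.2) mm and the fingers end about 35 mm behind the TCP. Descending to a TCP height of about 0.056.

```bash
python3 -m inch '[[[68,-1.2,-1.2,25,0],[68,0,0,25,0],[68,0,0,25,0],[68,0,0,25,0],[68,0,0,20,0],[68,0,0,15,0],[68,0,0,10,0],[68,0,0,0,0]]]'
python3 go.py 0.6032 0.011 0.056
```

```text
time: 9.13
tool_pos: [0.6022, 0.0106, 0.0753]
tool_rot: [-0.285, -3.125, -0.0]
ft_force: [-1.0, -0.5, -0.7]
gripper_width: 0.068
grip_force: 0.0
shift mm [-0.9  0.6 19.3] tool y yaw 1.3892 axis [-0.003  0.    -1.   ] tcp [0.6022 0.0106 0.0753] j [-0.1   0.53 -0.13  0.91  0.    0.08] F [-1.  -0.5 -0.7] w 0.068 g 0.0 t 9.1333
```

```bash
python3 -m inch '[[[68,0,0,7,0],[68,0,0,7,0],[68,0,0,5,0],[68,0,0,0,0],[68,0,0,0,0]]]'
python3 go.py 0.6032 0.011 0.056
python3 -m inch '[[[40,0,0,0,0],[40,0,0,0,0],[40,0,0,0,0],[40,0,0,0,0],[40,0,0,0,0],[40,0,0,0,0]]]' 50
python3 go.py 0.6032 0.011 0.056
```

```text
time: 9.55
tool_pos: [0.604, 0.0102, 0.058]
tool_rot: [-0.285, -3.128, -0.0]
ft_force: [-0.3, -0.5, 0.8]
gripper_width: 0.0683
grip_force: 0.0
shift mm [0.9 0.6 2. ] tool y yaw 1.389 axis [-0.  0. -1.] tcp [0.604  0.0102 0.058 ] j [-0.1   0.55 -0.15  0.87  0.    0.08] F [-0.3 -0.5  0.8] w 0.0683 g 0.0 t 9.55
time: 10.05
tool_pos: [0.6045, 0.0102, 0.0587]
tool_rot: [0.285, 3.128, -0.0]
ft_force: [-1.7, -0.6, 6.2]
gripper_width: 0.0489
grip_force: 51.4
shift mm [1.4 0.6 2.7] tool y yaw 1.389 axis [ 0.001 -0.    -1.   ] tcp [0.6045 0.0102 0.0587] j [-0.1   0.55 -0.15  0.87 -0.    0.08] F [-1.7 -0.6  6.2] w 0.0489 g 51.4 t 10.05
```

The cap is gripped. I try counter-clockwise first (negative tool turn).

```bash
python3 -m inch '[[[40,0,0,0,-0.07],[40,0,0,0,-0.07],[40,0,0,0,-0.07],[40,0,0,0,-0.07],[40,0,0,0,0]]]'
python3 go.py 0.6032 0.011 0.056; python3 -c "
from h import *;print(r.sense()['torque'].round(2),r.sense()['effort'].round(2))
f=r.grab_frame('wrist');save(f,'w4.png')"
```

```text
time: 10.47
tool_pos: [0.6057, 0.0109, 0.059]
tool_rot: [-0.16, 3.134, 0.002]
ft_force: [0.5, 3.6, 8.3]
gripper_width: 0.0489
grip_force: 53.8
shift mm [2.5 0.3 3. ] tool y yaw 1.6725 axis [ 0.003  0.002 -1.   ] tcp [0.6057 0.0109 0.059 ] j [-0.1   0.55 -0.15  0.87  0.   -0.21] F [0.5 3.6 8.3] w 0.0489 g 53.8 t 10.4667
[ 0.89 -0.18 -0.8 ] [ -1.39 -61.77  26.91  -0.19  -1.17  -1.96]
```

View pics/w4.png

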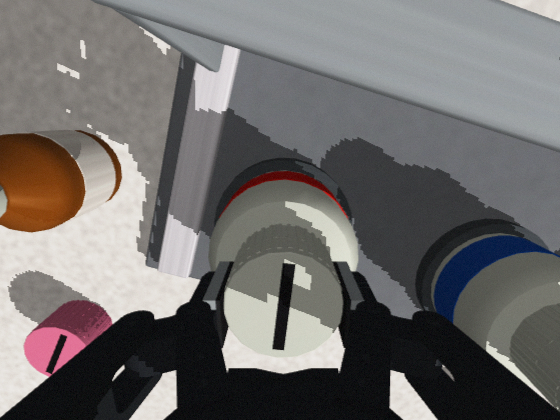

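The stripe has slipped about 0.13 rad relative to the gripper, at (290,263) to (279,347), and the torque is 0.8 N·m (joint 6 at 2 N·m). This is the wrong way, so I go clockwise.

```bash
python3 -m inch '[[[40,0,0,0,0.07],[40,0,0,0,0.07],[40,0,0,0,0.07],[40,0,0,0,0.07],[40,0,0,0,0.07],[40,0,0,0,0.07],[40,0,0,0,0.07],[40,0,0,0,0]]]'
cat > st.py <<'E'
from h import *
s=r.sense();print("torque",s['torque'].round(2),"eff6",s['effort'][5].round(2))
f=r.grab_frame("wrist");P=cloud(f);M=rot(s["tool_rot"]);L=(P-s["tool_pos"])@M*1000
top=(f["z_map"]>0)&(np.hypot(L[...,0],L[...,1])<21)&(L[...,2]<-30);zt=np.median(P[top][:,2])
k=top&(abs(P[...,2]-zt)<.006)&(f["frame"].max(2)<45)
q=P[k][:,:2];w,v=np.linalg.eigh(np.cov(q.T));d=v[:,1];a=np.arctan(d[1]/d[0]);ya=np.arctan2(M[1,1],M[0,1])
print("n",len(q),"cap top z",zt.round(4),"stripe yaw",a.round(3),"tool x yaw-pi/2..",(ya-np.pi/2).round(3),w*1e6)
E
python3 st.py; python3 go.py 0.6032 0.011 0.056
```

```text
time: 11.18
tool_pos: [0.6046, 0.0101, 0.0587]
tool_rot: [0.618, 3.079, 0.0]
ft_force: [-0.2, 0.5, 5.3]
gripper_width: 0.0486
grip_force: 53.6
torque [ 0.06  0.19 -0.02] eff6 1.19
n 874 cap top z 0.1201 stripe yaw -0.502 tool x yaw-pi/2.. -0.396 [  1.76366658 114.09678657]
shift mm [1.7 0.3 2.7] tool y yaw 1.1777 axis [ 0.001 -0.    -1.   ] tcp [0.6047 0.0101 0.0587] j [-0.1   0.55 -0.15  0.87 -0.    0.29] F [-1.3 -0.8  5.2] w 0.0485 g 53.6 t 11.2333
```

The cap turned 0.32 rad clockwise with almost no torque, so the thread is left-handed. It needs another 0.93 rad.

```bash
python3 -m inch '[[[40,0,0,0,0.093],[40,0,0,0,0.093],[40,0,0,0,0.093],[40,0,0,0,0.093],[40,0,0,0,0.093],[40,0,0,0,0.093],[40,0,0,0,0.093],[40,0,0,0,0.093],[40,0,0,0,0.093],[40,0,0,0,0.093]]]'
python3 -m inch '[[[40,0,0,0,0],[40,0,0,0,0]]]'
python3 st.py; python3 go.py 0.6032 0.011 0.056
```

```text
time: 12.07
tool_pos: [0.6047, 0.0102, 0.0587]
tool_rot: [1.933, 2.475, 0.001]
ft_force: [-1.1, 0.5, 5.2]
gripper_width: 0.0485
grip_force: 53.5
time: 12.23
tool_pos: [0.6047, 0.0102, 0.0587]
tool_rot: [1.928, 2.479, 0.001]
ft_force: [-1.4, 0.7, 5.5]
gripper_width: 0.0488
grip_force: 53.5
torque [ 0.06  0.08 -0.07] eff6 0.32
n 877 cap top z 0.1201 stripe yaw -1.431 tool x yaw-pi/2.. -1.322 [  1.77332799 118.88071999]
shift mm [ 1.2 -1.3  2.7] tool y yaw 0.2489 axis [ 0.001 -0.    -1.   ] tcp [0.6048 0.0102 0.0587] j [-0.1   0.55 -0.15  0.87  0.    1.22] F [-0.8 -0.7  5.5] w 0.0487 g 53.5 t 12.2833
```

The cap has turned exactly 1.25 rad. I lift slowly at first, then on to 8 cm.

```bash
python3 -m inch '[[[40,0,0,-4,0],[40,0,0,-4,0],[40,0,0,-4,0],[40,0,0,0,0]]]'
python3 st.py; python3 go.py 0.6048 0.0102 0.1387
```

```text
time: 12.62
tool_pos: [0.6046, 0.0102, 0.071]
tool_rot: [1.928, 2.479, 0.001]
ft_force: [0.7, 0.1, 0.3]
gripper_width: 0.0484
grip_force: 53.2
torque [0.   0.03 0.02] eff6 -0.0
n 875 cap top z 0.1323 stripe yaw -1.43 tool x yaw-pi/2.. -1.322 [  1.76910515 116.5715014 ]
shift mm [ -0.1   0.4 -68.1] tool y yaw 0.249 axis [ 0.001 -0.    -1.   ] tcp [0.6045 0.0102 0.0706] j [-0.1   0.54 -0.14  0.89 -0.    1.22] F [ 0.3 -0.2 -0.1] w 0.0483 g 53.2 t 12.6667
```

```bash
python3 -m inch '[[[40,0,0,-8,0],[40,0,0,-10,0],[40,0,0,-10,0],[40,0,0,-10,0],[40,0,0,-10,0],[40,0,0,-10,0],[40,0,0,-7,0],[40,0,0,-3,0],[40,0,0,0,0],[40,0,0,0,0]]]'
python3 -m inch '[[[40,0,0,0,0],[40,0,0,0,0],[40,0,0,0,0],[40,0,0,0,0]]]'
python3 st.py; python3 go.py 0.6048 0.0102 0.1387
python3 - <<'E'
from h import *
f=r.grab_frame("side");g=r.grab_frame("scene");a=cv2.resize(f["frame"][100:300,190:390],(400,400));b=cv2.resize(g["frame"][130:330,220:420],(400,400))
cv2.imwrite("pics/end.png",np.hstack([a,b])[:,:,::-1])
P=cloud(f)
O=np.array([.6174,.0897]);cx=np.array([.9837,-.18])
k=(f["z_map"]>0)&(abs(P[...,2]-.142)<.003);L=(P[k][:,:2]-O)@cx*1000;L=L[abs(L+100)<25];print("bar",len(L),L.min(),L.max())
E
```

```text
time: 13.5
tool_pos: [0.604, 0.0102, 0.1379]
tool_rot: [-1.928, -2.48, 0.0]
ft_force: [-0.7, -0.5, -0.5]
gripper_width: 0.0487
grip_force: 53.2
time: 13.83
tool_pos: [0.6039, 0.0102, 0.1377]
tool_rot: [-1.928, -2.48, 0.001]
ft_force: [-0.9, 0.0, -0.7]
gripper_width: 0.0484
grip_force: 53.2
torque [-0.03  0.04  0.01] eff6 -0.0
n 886 cap top z 0.199 stripe yaw -1.432 tool x yaw-pi/2.. -1.322 [  1.79837729 118.29471581]
shift mm [-0.3  0.8 -0.9] tool y yaw 0.249 axis [-0.  0. -1.] tcp [0.6039 0.0103 0.1378] j [-0.1   0.48 -0.04  1.05 -0.    1.22] F [-0.1 -1.1 -0.5] w 0.0491 g 53.2 t 13.8833
bar 424 -114.44491198605019 -86.150613128757
```

View pics/end.png

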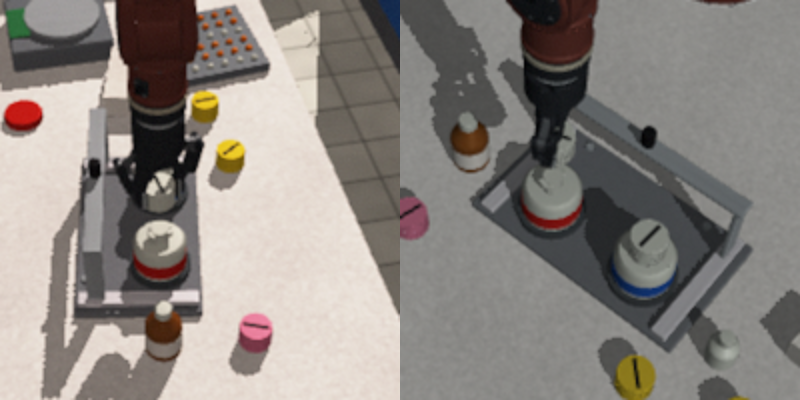

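The red tub is open, its cap is held 79 mm above it at (160,190) in the side view, the bar is at its stop, the blue cap is still on and the bystanders are undisturbed. Handing in.

```bash
python3 -c "
from rig import r;print(r.sign_off())"
```

```text
the job is handed in; nothing more can be done
None
```

The keeper bar is back at its stop, and the red tub's cap (left-handed thread) is off and held level about 8 cm above its tub; the blue cap and the other items near the cradle look undisturbed, and the job is handed in at about 14 s.

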